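# Unlock the folding stay and shut the sample chest

### The job

Shut the lid of the sample chest. The lid is propped open by a folding stay that is locked just past straight: first press its knee in, down and towards the hinge, to break the lock, and only then lower the lid, without slamming it, until it is fully shut. Leave the bottle, the tip box and the small centrifuge where they stand.

Things in the scene. Friction and masses are not known exactly. Their poses are not given: they have to be found in the camera images.
- chest: White painted steel sample chest fixed to the bench, 250 (x) x 290 (y) x 110 mm high, open on top, walls 8 mm, an aluminium tube block inside. Origin: centre of its underside; z up, +x points to the hinged rear side, -x to the front with the panel and knob, +y to the side that carries the stay
- lid_hinge (a point): Middle of the lid's hinge line, on the rear rim: 120 mm along chest +x and 110 mm above the bench. The hinge line runs along chest y
- lid (a joint): Angle (rad) the lid has been lowered: 0 = as found, leaning over the chest at 60 degrees above level; 1.047 = level, fully shut, at its stop. The stay blocks it until broken; then the stiff hinge holds it at any angle and 2 to 5 N near the free edge lowers it
- lid_push (a point): Point on the outer (when shut, upper) face of the white lid, mid-width, 190 mm from the hinge line; -x of its frame runs from hinge to free edge, z out of that face. The lid is 290 mm wide (y), reaches 247 mm from the hinge line, plus a grey lip 14 mm deep and 100 mm wide mid-edge; its outer face lies 16 mm off the hinge line
- stay_knee (a joint): Bend (rad) of the knee of the folding stay, a steel strut of two links, each 85 mm between pivots, from the chest to the lid's underside. 0 = locked on its stop, bowed up and forward 0.24 past straight; 0.24 = straight; more = broken, folding down into the chest; about 2.4 when the lid is shut. No spring, some friction: it stays where put and folds on as the lid is lowered
- stay_pad (a point): Centre of the upper face of the dark thumb pad at the stay's knee, 30 mm (along the link) x 36 mm (chest y), 74 mm from the foot pivot, turning about it. As found 164 mm above the bench, facing up and to the front, 46 degrees from vertical, under the leaning lid. 2 to 4 N and 12 mm bring the knee straight, 15 to 30 mm more break it well. Frame: x along the link from the foot, z out of the pad
- bottle: Loose amber bottle, 64 mm across, 150 mm high, beside the chest on its +y side; origin at the centre of its base
- tip_box: Loose grey box with clear cover, 85 x 120 x 72 mm high, beside the chest on its -y side; origin at the centre of its base
- minifuge: Loose small round white centrifuge with a domed clear cover, 120 mm across, 96 mm high, on the chest's +y side; origin at the centre of its base
- stay_foot (a point): Foot pivot of the stay's lower link, inside the chest opening near its +y wall: 80 mm in front of (-x) and 95 mm to the +y side of the chest's middle, 102 mm above the bench. The lower link turns about it, about an axis along chest y
There are look-alikes about, which are no part of the job. What is shaped like the bottle but purple or turquoise is not meant.

How it is judged:
By the outcome, as a careful person would: the job done as asked, in the order asked, and still so for the second after the job is handed in, with the robot touching nothing.
It also fails if it takes over 43 s, if anything falls off the work surface, if the arm or the gripper's body presses on something with over 40 N, if the wrist force passes 120 N, or if a joint passes its speed limit or range.

### The arm

A 7-joint arm with a two-finger parallel gripper is mounted at the origin on the work surface. World frame = base frame: x ahead of the robot, y to its left, z up, the work surface at z = 0. Lengths are in m, angles in rad, forces in N, time in s.
With the tool pointing down it reaches from about 0.425 to 1.025 m from the base axis. Payload 3.6 kg.
Tool frame: the origin (TCP) lies midway between the tips of the shut fingers; the grasp point (between the pads) lies 19 mm behind it; z points along the fingers, y is the direction in which the jaws open and shut (so a half turn about z gives the same grasp; the last joint's range is limited). The gripper opens to 85 mm and grips with 20 to 120 N. Pads are 22 mm wide; open, the fingers measure 114 mm over their backs; the gripper's body (76 mm by 85 mm) begins 54 mm behind the grasp point. The pads swing forward as they close: fully open they stand 13 mm farther back than shut.
Start: joints at [-1.286, 0.591, 0.048, 1.609, -0.033, 0.943, -0.034], TCP at [0.268, 0.674, 0.231] pointing down, gripper open.
Joint ranges: [-2.69, 2.69], [-0.47, 2.24], [-1.27, 1.36], [0.19, 2.51], [-1.53, 4.68], [0.08, 2.07], [-3.09, 3.09]. Speed limits (rad/s): [2.57, 2.57, 3.14, 3.14, 3.14, 3.14, 3.14].

### API

Orientations are given as a unit quaternion [x, y, z, w].
In Python, from workcell import robot, eoat, solver, telemetry, eyes gives the robot as it stands. Calls block until the motion is done:
- robot.movep(position, orientation): joint-space move of the TCP to a pose.
- robot.movel(position, rate=0.15, frame=None, force_limit=None): straight line of the TCP; frame=None keeps the orientation; rate is the mean speed in m/s. With force_limit (N) it stops when the force on the tool has changed by that much, and returns True; else False.
- robot.move_joints(angles): joint-space move.
- eoat.gripper_open() and eoat.close_gripper(squeeze=None): open the fingers fully, or close them until they stop; squeeze is the grip in N (None keeps the last).
- robot.pause(seconds).
- solver.solve_ik(position, orientation): joint angles nearest the present ones, or None.
- telemetry.observe(): the state.
- eyes.snapshot(name): name is "scene" or "top"; returns (picture, depth): 480x640x3 uint8, red, green, blue; 480x640 float32, m along the optical axis (not along the pixel's ray), 0 where there is no reading.
- eyes.calibration(name): a dict with "fx", "fy", "cx", "cy" (pixels), "world_to_cam" (4x4, takes a point from world to camera coordinates). Camera axes: x right, y up, looking along -z (the intrinsics and any distortion apply to the point x, -y, -z); pixel columns grow to the right and rows downward; lengths in m; the calibration is good to about 2 mm. A picture is of the moment at which its call begins. calibration takes no time and is no camera call.
A pose or a line that the arm cannot do raises robot.IKError and nothing moves.
- robot.finish_job(): hands the job in, once; it reports no verdict.
The state is a dict: "time": time; "joint_pos": joint angles; "dq": joint speeds; "joint_efforts": joint torques, N m; "ee_pos": TCP position; "ee_rot": TCP orientation; "ft_force": force on the tool from outside, world axes, zero at the start; "wrist_torque": the same for the moment, N m; "opening": finger opening in m.
Only numpy, scipy, OpenCV 4.12 (cv2) and the standard library are available. Lean on these libraries where they do the work, as an engineer would, in place of code of your own. Each camera call takes 0.05 s, during which the arm holds its last target.

## Working session

There is one attempt and no reset: what is moved stays moved. The work goes in short steps, each a Python script; the robot and the scene stay as the last script left them, time stands still between calls to the robot, and variables do not carry over. Pictures are saved under pics/ and viewed, and the job is handed in when it is done.

```bash
ls; mkdir -p pics; python3 - <<'E'
from workcell import robot, eoat, solver, telemetry, eyes
import cv2,numpy as np
for n in ("scene","top"):
    p,d=eyes.snapshot(n)
    cv2.imwrite(f"pics/{n}0.png",p[:,:,::-1]); np.save(f"pics/{n}0.npy",d)
    c=eyes.calibration(n); print(n,{k:(np.round(v,4).tolist() if k=="world_to_cam" else v) for k,v in c.items()})
print(telemetry.observe())
E
```

```text
pics
scene {'fx': 453.0871882604169, 'fy': 453.0871882604169, 'cx': 323.1849551260875, 'cy': 241.4450526641547, 'world_to_cam': [[0.9878, -0.1555, -0.0047, -0.4826], [0.1445, 0.9059, 0.3981, -0.2291], [-0.0577, -0.394, 0.9173, -1.0338], [0.0, 0.0, 0.0, 1.0]]}
top {'fx': 548.5713154771776, 'fy': 548.5713154771776, 'cx': 323.66744836215213, 'cy': 236.60873923446357, 'world_to_cam': [[0.0238, -0.9996, 0.0142, 0.0899], [0.9944, 0.0252, 0.1027, -0.5276], [-0.1031, 0.0116, 0.9946, -1.6288], [0.0, 0.0, 0.0, 1.0]]}
{'time': 0.1, 'joint_pos': array([-1.28552892,  0.59204896,  0.04828266,  1.60966412, -0.0333162 ,
        0.94269013, -0.0337083 ]), 'dq': array([ 1.20281353e-03, -2.59113209e-04, -4.38377615e-04, -2.13200470e-03,
        1.31149017e-03,  3.48657691e-04,  7.31503832e-05]), 'joint_efforts': array([ 4.68749990e-03, -5.49996042e+01,  1.55316554e+00, -1.98822677e+01,
        9.69577173e-03,  3.84164669e-03,  5.06061838e-06]), 'ee_pos': array([0.26779173, 0.67294858, 0.2302503 ]), 'ee_rot': array([ 1.88213663e-01,  9.82127594e-01, -9.92506010e-04, -1.45072464e-04]), 'ft_force': array([ 0.19133826, -0.01523003,  0.52484068]), 'wrist_torque': array([-0.0487989 ,  0.02026944,  0.03055557]), 'opening': 0.08509444046173392}
```

View pics/scene0.png

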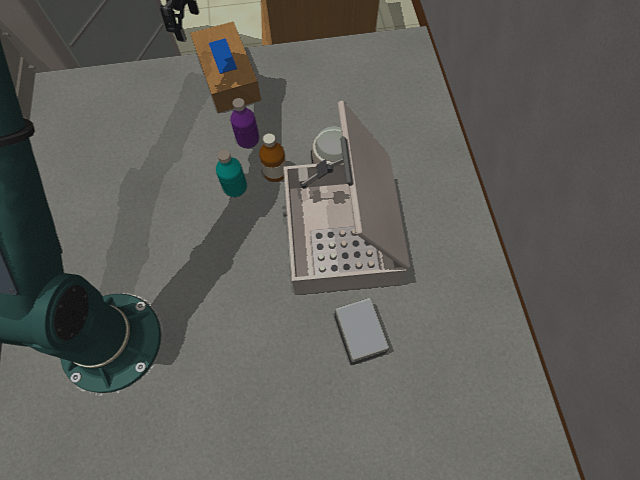

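View pics/top0.png

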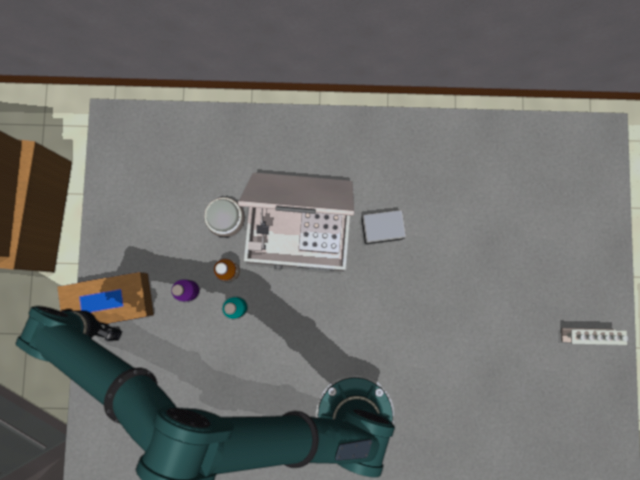

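The scene shows the chest about mid-image: front rim corners near (286,167) and (294,283), the lid leaning over from the right, the stay and its pad near (323,168). The top view agrees, with the front rim along row ~265. Next I measure the chest pose.

```bash
cat > h.py <<'E'
import numpy as np, cv2
from workcell import robot, eoat, solver, telemetry, eyes
def cloud(name,d):
    c=eyes.calibration(name); v,u=np.mgrid[:480,:640]
    P=np.stack([(u-c['cx'])/c['fx']*d, -(v-c['cy'])/c['fy']*d, -d, np.ones_like(d)],-1)
    W=P@np.linalg.inv(np.array(c['world_to_cam'])).T
    W=W[...,:3]; W[d<=0]=np.nan; return W
def proj(name,p):
    c=eyes.calibration(name); q=np.array(c['world_to_cam'])@np.r_[p,1]
    return c['fx']*q[0]/-q[2]+c['cx'], c['fy']*-q[1]/-q[2]+c['cy']
E
python3 - <<'E'
from h import *
for n in ("scene","top"):
    d=np.load(f"pics/{n}0.npy"); W=cloud(n,d)
    reg=(W[...,0]>.3)&(W[...,0]<1)&(W[...,1]>-.2)&(W[...,1]<.45)
    m=reg&(abs(W[...,2]-.110)<.004)
    v,u=np.nonzero(m); print(n,len(u),np.nanmedian(W[...,2][reg&(W[...,2]<.03)]))
    vis=np.zeros((480,640,3),np.uint8)
    im=cv2.imread(f"pics/{n}0.png"); im2=im.copy(); im2[m]=(0,0,255)
    b=(slice(80,300),slice(200,430)) if n=="scene" else (slice(150,330),slice(150,430))
    cv2.imwrite(f"pics/{n}_m.png",np.hstack([cv2.resize(x[b],(400,380),interpolation=cv2.INTER_CUBIC) for x in(im,im2)]))
    P=W[m][:,:2]; print(cv2.minAreaRect(P.astype(np.float32)))
    print(np.percentile(P,[1,5,50,95,99],axis=0).round(3).tolist())
E
```

```text
scene 1258 0.0010759364919423753
((0.4846001863479614, 0.19961759448051453), (0.2660732567310333, 0.43990910053253174), 17.172054290771484)
[[0.309, 0.03], [0.331, 0.033], [0.459, 0.152], [0.641, 0.373], [0.667, 0.389]]
top 620 -0.0012192784111941801
((0.4420762062072754, 0.22471362352371216), (0.368478387594223, 0.2988799810409546), 86.64862823486328)
[[0.306, 0.035], [0.327, 0.039], [0.445, 0.289], [0.566, 0.38], [0.589, 0.404]]
```

```bash
python3 - <<'E'
import cv2
a=cv2.imread("pics/scene0.png")[90:300,270:420]; cv2.imwrite("pics/sc_crop.png",cv2.resize(a,(428,600),interpolation=cv2.INTER_CUBIC))
E
```

```text
(no output)
```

View pics/scene_m.png

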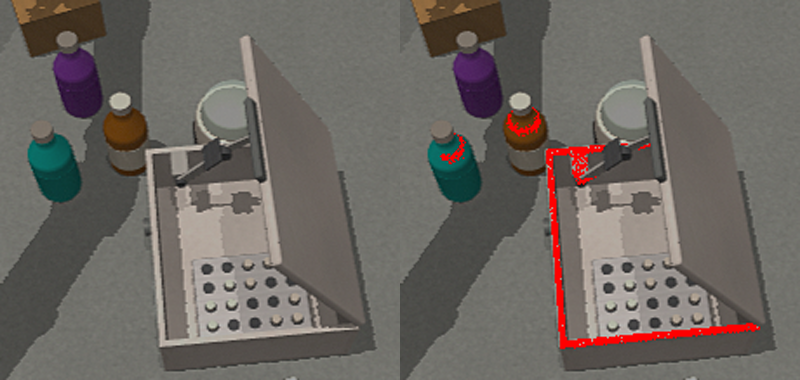

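View pics/top_m.png

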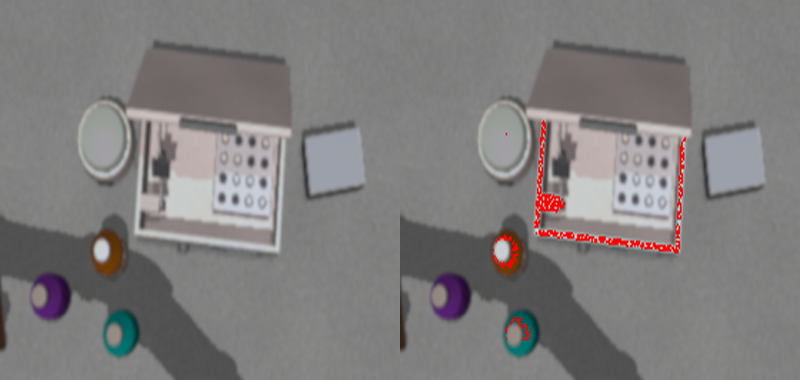

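View pics/sc_crop.png

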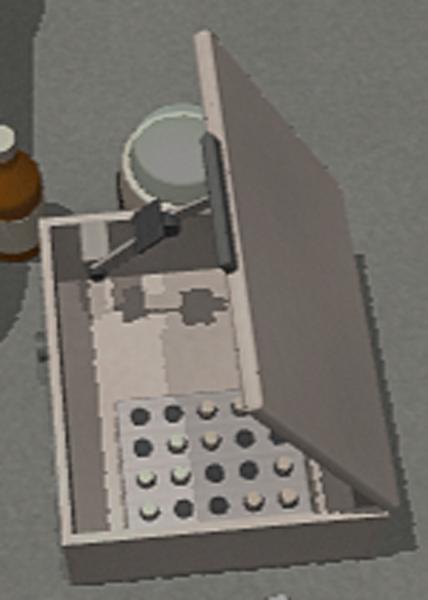

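```bash
cat >> h.py <<'E'
from scipy.optimize import least_squares
from scipy.spatial.transform import Rotation as R
def fit_chest(W, x0=(.56,.175,0.0)):
    m=(abs(W[...,2]-.110)<.005)&(W[...,0]>.4)&(W[...,0]<.75)&(W[...,1]>0)&(W[...,1]<.36)
    P=W[m][:,:2]
    def f(q):
        c,s=np.cos(q[2]),np.sin(q[2]); d=P-q[:2]; x=d[:,0]*c+d[:,1]*s; y=-d[:,0]*s+d[:,1]*c
        return np.minimum(np.abs(x+.121),np.minimum(np.abs(y-.141),np.abs(y+.141)))
    r=least_squares(f,x0,loss='soft_l1',f_scale=.004)
    return r.x,np.median(f(r.x)),(f(r.x)<.005).sum()
E
python3 - <<'E'
from h import *
for n in ("scene","top"):
    W=cloud(n,np.load(f"pics/{n}0.npy"))
    for x0 in((.56,.175,0.),(.58,.16,-.1),(.56,.18,.1)): q=fit_chest(W,x0); print(n,q)
    q=q[0]; c=np.r_[q[:2],0]; Rz=R.from_euler('z',q[2])
    print('pad',c+Rz.apply([-.038,.095,.164]),'px',[np.round(proj(k,c+Rz.apply([-.038,.095,.164]))) for k in("scene","top")])
    for e in ([-.125,.145,.11],[-.125,-.145,.11],[.125,-.145,.11],[-.0035,.145,.324],[-.0035,-.145,.324]): print(e,np.round(proj(n,c+Rz.apply(e))))
    # pad cloud: local max height of stay region
    p=c+Rz.apply([-.038,.095,.164]); u,v=proj(n,p); u,v=int(round(u)),int(round(v))
    print(Rz.inv().apply(W[v-5:v+6:2,u-6:u+7:3].reshape(-1,3)-c).round(3).reshape(6,5,3).tolist())
E
```

```text
scene (array([ 0.56119505,  0.17841942, -0.05565252]), np.float64(0.0023154710308308166), np.int64(966))
scene (array([ 0.56119505,  0.17841942, -0.05565252]), np.float64(0.0023154710272420068), np.int64(966))
scene (array([ 0.56119505,  0.17841942, -0.05565252]), np.float64(0.0023154710131345693), np.int64(966))
pad [0.52853814 0.27538605 0.164     ] px [array([321., 170.]), array([262., 229.])]
[-0.125, 0.145, 0.11] [283. 167.]
[-0.125, -0.145, 0.11] [292. 282.]
[0.125, -0.145, 0.11] [407. 271.]
[-0.0035, 0.145, 0.324] [336. 103.]
[-0.0035, -0.145, 0.324] [354. 236.]
[[[-0.049, 0.144, 0.11], [-0.044, 0.111, 0.159], [-0.038, 0.106, 0.166], [-0.031, 0.101, 0.173], [-0.025, 0.1, 0.173]], [[-0.05, 0.138, 0.109], [-0.045, 0.107, 0.157], [-0.038, 0.101, 0.166], [-0.032, 0.096, 0.172], [-0.025, 0.094, 0.174]], [[-0.05, 0.139, 0.1], [-0.045, 0.102, 0.157], [-0.039, 0.095, 0.167], [-0.032, 0.092, 0.171], [-0.026, 0.09, 0.172]], [[-0.05, 0.139, 0.091], [-0.046, 0.096, 0.158], [-0.039, 0.091, 0.165], [-0.033, 0.086, 0.172], [-0.026, 0.084, 0.174]], [[-0.05, 0.139, 0.081], [-0.046, 0.091, 0.15
[... 787 characters left out ...]
, [-0.026, 0.103, 0.171], [-0.026, 0.094, 0.173], [-0.007, 0.102, 0.016], [-0.006, 0.093, 0.019]], [[-0.032, 0.111, 0.17], [-0.032, 0.102, 0.173], [-0.031, 0.095, 0.166], [-0.03, 0.086, 0.166], [-0.013, 0.092, 0.02]], [[-0.037, 0.111, 0.164], [-0.037, 0.103, 0.165], [-0.036, 0.094, 0.167], [-0.036, 0.086, 0.169], [-0.018, 0.092, 0.013]], [[-0.042, 0.111, 0.155], [-0.041, 0.103, 0.155], [-0.041, 0.094, 0.164], [-0.041, 0.086, 0.161], [-0.024, 0.092, 0.013]], [[-0.047, 0.111, 0.15], [-0.046, 0.103, 0.152], [-0.046, 0.094, 0.155], [-0.046, 0.085, 0.162], [-0.03, 0.091, 0.013]], [[-0.04, 0.126, 0.019], [-0.039, 0.117, 0.023], [-0.05, 0.096, 0.137], [-0.037, 0.099, 0.014], [-0.036, 0.09, 0.015]]]
```

```bash
cat >> h.py <<'E'
CH=np.array([.5600,.1775,-.0556]); RZ=R.from_euler('z',CH[2])
def w(p): return np.r_[CH[:2],0]+RZ.apply(p)
def ori(t,sy=1):  # tool axis (sin t,0,-cos t) in chest frame, tool y = sy*chest y
    z=np.array([np.sin(t),0,-np.cos(t)]); y=np.array([0,sy,0.]); x=np.cross(y,z)
    return (RZ*R.from_matrix(np.column_stack([x,y,z]))).as_quat()
def padpt(phi,off=0):  # lower link angle; off = clearance above pad
    return np.array([-.08,.095,.102])+.074*np.array([np.cos(phi),0,np.sin(phi)])+(.0127+off)*np.array([-np.sin(phi),0,np.cos(phi)])
def lidpt(th,r=.19,off=0): # th = angle above level
    return np.array([.12,0,.11])+r*np.array([-np.cos(th),0,np.sin(th)])+(.016+off)*np.array([np.sin(th),0,np.cos(th)])
E
python3 - <<'E'
from h import *
D=np.deg2rad
print(padpt(D(44)))
f=lambda p,o:(lambda q:None if q is None else np.round(q,2).tolist())(solver.solve_ik(w(p),o))
for sy in(1,-1):
  for t in (20,30,40):
    print('pad',sy,t,f(padpt(D(44))+.09*np.array([-np.sin(D(t)),0,np.cos(D(t))]),ori(D(t),sy)),f(padpt(D(44)),ori(D(t),sy)),f(padpt(D(12)),ori(D(t),sy)))
  for s in (0,15,30):
    print('lid',sy,s,[f(lidpt(D(a),.19,.05 if a==61 else 0),ori(D(-s),sy)) for a in(61,40,0)])
E
```

```text
[-0.03559102  0.095       0.16254033]
pad 1 20 [-0.91, 0.3, 0.24, 2.15, 0.37, 0.47, 0.51] [-0.87, 0.47, 0.26, 2.17, 0.41, 0.27, 0.48] [-0.83, 0.54, 0.26, 2.15, 0.41, 0.21, 0.5]
pad 1 30 [-1.2, 0.31, 0.48, 2.28, 0.84, 0.32, -0.02] [-1.08, 0.5, 0.46, 2.27, 1.4, 0.15, -0.57] [-0.32, 0.58, -0.51, 2.22, 1.62, 0.63, -0.68]
pad 1 40 [-1.54, 0.42, 0.8, 2.4, 1.67, 0.23, -0.96] [-0.05, 0.74, -1.07, 2.31, 1.77, 1.16, -0.83] [-0.02, 0.84, -1.07, 2.29, 1.85, 1.22, -0.82]
lid 1 0 [[-0.41, 0.45, 0.11, 1.67, -0.06, 1.03, 1.24], [-0.47, 0.39, 0.1, 1.95, -0.05, 0.81, 1.17], [-0.44, 0.5, 0.0, 2.14, -0.0, 0.5, 1.07]]
lid 1 15 [[-0.31, 0.56, 0.03, 1.49, -0.1, 1.34, 1.27], [-0.34, 0.49, -0.0, 1.79, -0.11, 1.11, 1.24], [-0.33, 0.58, -0.06, 1.98, -0.11, 0.81, 1.21]]
lid 1 30 [[-0.24, 0.69, -0.03, 1.33, -0.14, 1.62, 1.27], [-0.26, 0.61, -0.07, 1.64, -0.15, 1.38, 1.26], [-0.25, 0.7, -0.12, 1.83, -0.14, 1.1, 1.25]]
pad -1 20 [-1.44, 0.45, 0.98, 2.17, -0.39, 0.44, -1.86] [-1.19, 0.56, 0.72, 2.18, -0.58, 0.27, -1.69] [-1.08, 0.62, 0.62, 2.16, -0.66, 0.22, -1.6]
pad -1 30 [-1.61, 0.5, 1.1, 2.29, -0.5, 0.21, -1.82] [-0.63, 0.46, -0.14, 2.25, 1.48, 0.43, 2.53] [-0.99, 0.57, 0.38, 2.25, 1.81, 0.15, 2.18]
pad -1 40 [-1.62, 0.48, 0.94, 2.4, 1.79, 0.14, 2.07] [-0.99, 0.51, 0.23, 2.35, 2.0, 0.44, 1.91] [-0.67, 0.58, -0.14, 2.31, 1.98, 0.62, 1.99]
lid -1 0 [[-0.86, 0.56, 0.83, 1.69, -0.46, 1.09, -1.52], [-0.97, 0.5, 0.81, 1.97, -0.47, 0.87, -1.53], [-0.89, 0.58, 0.63, 2.16, -0.63, 0.58, -1.42]]
lid -1 15 [[-0.76, 0.69, 0.82, 1.52, -0.5, 1.43, -1.47], [-0.86, 0.61, 0.8, 1.81, -0.5, 1.21, -1.47], [-0.84, 0.7, 0.69, 2.01, -0.62, 0.94, -1.38]]
lid -1 30 [[-0.68, 0.82, 0.83, 1.35, -0.54, 1.75, -1.44], [-0.78, 0.75, 0.8, 1.67, -0.53, 1.51, -1.42], [-0.78, 0.82, 0.71, 1.86, -0.61, 1.27, -1.35]]
```

```bash
python3 - <<'E'
from h import *
D=np.deg2rad; T=D(24); ax=np.array([-np.sin(T),0,np.cos(T)])
try:
    eoat.close_gripper(20)
    robot.movel([.30,.62,.34],rate=.25)
    pre=padpt(D(46),0)+.10*ax+[-.004,0,.0]
    robot.movep(w(pre),ori(T))
    o=telemetry.observe(); print(o['time'],o['joint_pos'].round(2),(o['ee_pos']-w(pre)).round(4),o['opening'],o['ft_force'].round(2))
except Exception as e: print(repr(e),telemetry.observe()['time'])
q=telemetry.observe()['joint_pos']
for ph in (46,40,30,18,10): print(ph,np.round(solver.solve_ik(w(padpt(D(ph))),ori(T)),2))
for n in ("scene",):
    p,d=eyes.snapshot(n); cv2.imwrite(f"pics/{n}1.png",cv2.resize(p[60:320,180:480,::-1],(690,598)))
E
```

```text
2.9833 [-1.01  0.27  0.28  2.2   0.54  0.44  0.31] [0.0004 0.0021 0.0004] 0.00010175367039000302 [-0.32  0.31  0.14]
46 [-0.97  0.47  0.36  2.22  0.62  0.2   0.25]
40 [-0.96  0.49  0.36  2.21  0.62  0.19  0.25]
30 [-0.95  0.51  0.36  2.2   0.62  0.17  0.26]
18 [-0.94  0.54  0.37  2.19  0.62  0.14  0.26]
10 [-0.94  0.57  0.38  2.19  0.63  0.12  0.25]
```

View pics/scene1.png

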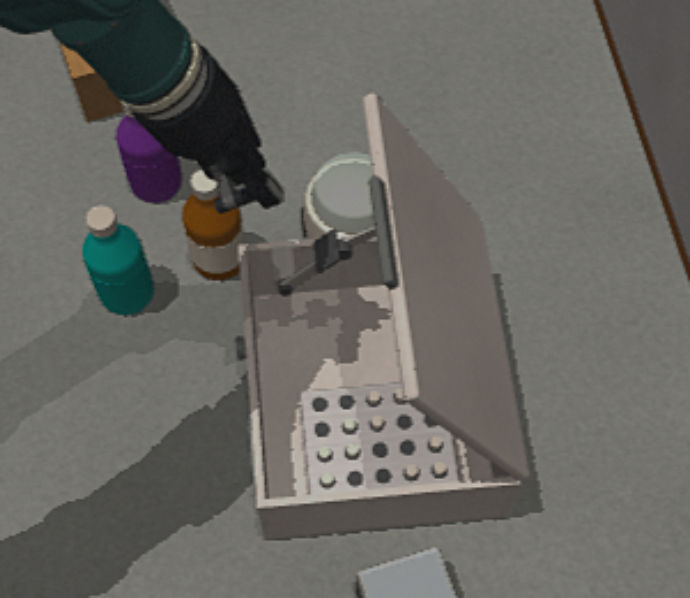

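The closed gripper hovers at crop (265,195), tilted towards the pad at crop (328,250). Both are clear of the lid, and the bottle is untouched. Now I'll press the knee along its arc, watching the force.

```bash
python3 - <<'E'
from h import *
D=np.deg2rad; T=D(24)
def rep(s,r=None):
    o=telemetry.observe(); c=RZ.inv().apply(o['ee_pos']-np.r_[CH[:2],0]); print(s,r,round(o['time'],2),c.round(4),RZ.inv().apply(o['ft_force']).round(1))
try:
    r=robot.movel(w(padpt(D(46),.015)),rate=.12,force_limit=15); rep('near',r)
    for ph in (46,40,34,28,23,18):
        r=robot.movel(w(padpt(D(ph),.001)),rate=.06,force_limit=25); rep(ph,r)
        if r: break
except Exception as e: print(repr(e))
for n in ("scene",):
    p,d=eyes.snapshot(n); cv2.imwrite(f"pics/{n}2.png",cv2.resize(p[60:320,180:480,::-1],(690,598)))
E
```

```text
near False 3.92 [-0.0484  0.0953  0.1748] [0.9 0.4 0.9]
46 False 4.3 [-0.0381  0.0948  0.1647] [ 0.8 -0.3  0.4]
40 False 4.58 [-0.0319  0.0947  0.1597] [-0.3  0.5 -0.3]
34 False 4.87 [-0.0261  0.0949  0.1544] [-0.5 -0.6  0.4]
28 False 5.15 [-0.0208  0.095   0.1486] [-0.2 -0.  -0.5]
23 False 5.41 [-0.0169  0.095   0.1433] [0.3 0.4 0.7]
18 False 5.67 [-0.0136  0.095   0.1377] [ 0.  -0.2 -0. ]
```

View pics/scene2.png

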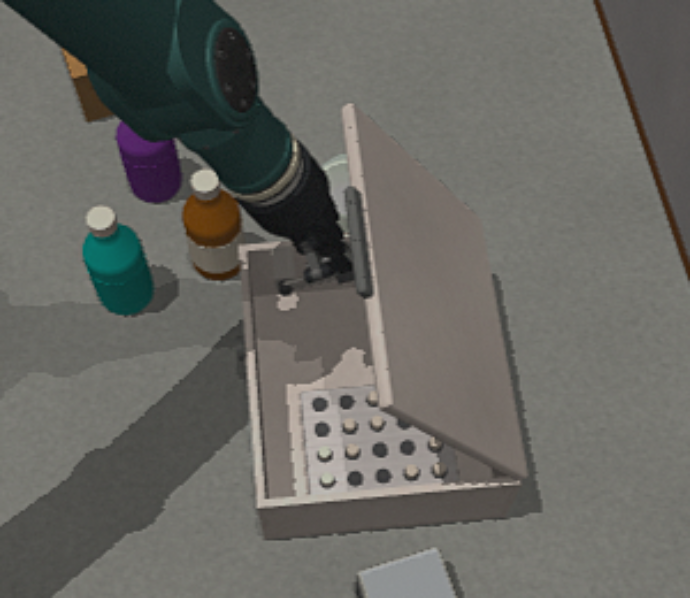

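The knee has folded: the pad now sits low in the chest under the fingers, and the free edge of the lid has moved forward (crop x 372→350). Next I retract and re-measure the lid.

```bash
cat >> h.py <<'E'
def lid_angle(W):
    q=RZ.inv().apply((W-np.r_[CH[:2],0]).reshape(-1,3))
    m=(abs(q[:,1])<.12)&(q[:,2]>.14)&(q[:,0]>-.2)&(q[:,0]<.14)
    m&=~np.isnan(q[:,0]); q=q[m]; a=np.arctan2(q[:,2]-.11,.12-q[:,0]); r=np.hypot(q[:,2]-.11,.12-q[:,0])
    s=(r>.1)&(r<.26); th=a[s]-np.arcsin(.016/r[s])  # if on outer face
    return np.degrees(np.percentile(th,[10,50,90])),s.sum()
def rep(s,r=None):
    o=telemetry.observe(); c=RZ.inv().apply(o['ee_pos']-np.r_[CH[:2],0]); print(s,r,round(o['time'],2),c.round(4),RZ.inv().apply(o['ft_force']).round(1))
E
python3 - <<'E'
from h import *
print(lid_angle(cloud("scene",np.load("pics/scene0.npy"))))
D=np.deg2rad; T=D(24)
try:
    robot.movel(w([-.056,.095,.235]),rate=.15); rep('ret')
    p,d=eyes.snapshot("scene")
    robot.movel(w([-.10,.08,.42]),rate=.3); rep('up')
    p,d=eyes.snapshot("scene"); print(lid_angle(cloud("scene",d)))
    cv2.imwrite("pics/scene3.png",cv2.resize(p[60:320,180:480,::-1],(690,598)))
    for a in (55,40,20,0): print(a,[None if (q:=solver.solve_ik(w(lidpt(D(a),.19,.0)),ori(D(-s)))) is None else q.round(2) for s in(20,)])
except Exception as e: print(repr(e))
E
```

```text
(array([58.0386447 , 60.22578024, 60.5751872 ]), np.int64(3707))
ret None 6.58 [-0.0561  0.0947  0.2346] [ 0.3  0.7 -0.6]
up None 7.41 [-0.1005  0.0793  0.418 ] [ 1.3 -0.5  1. ]
(array([54.58083584, 55.13081957, 55.5060888 ]), np.int64(4175))
55 [array([-0.56,  0.58,  0.39,  1.63, -0.3 ,  1.33,  1.45])]
40 [array([-0.57,  0.55,  0.37,  1.75, -0.3 ,  1.23,  1.45])]
20 [array([-0.58,  0.57,  0.34,  1.87, -0.33,  1.09,  1.46])]
0 [array([-0.56,  0.64,  0.29,  1.94, -0.36,  0.95,  1.48])]
```

View pics/scene3.png

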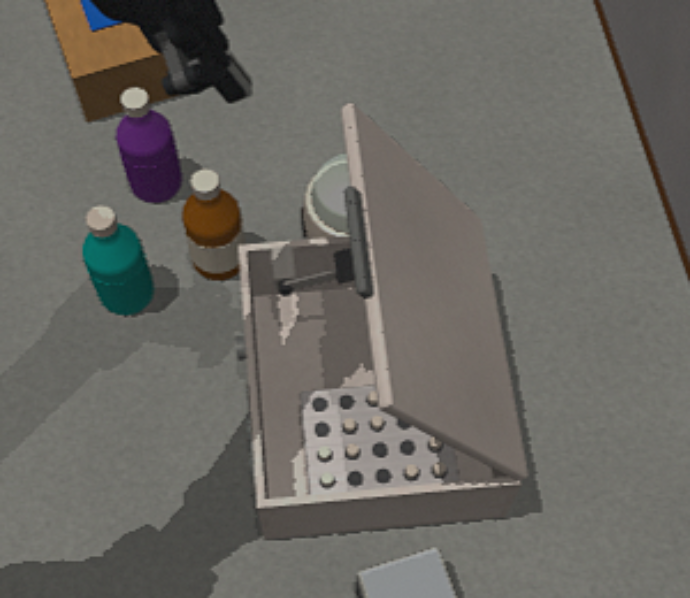

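The arm is clear. The lid holds at 55.1° (predicted 55° for this knee bend), and the bottle, tip box and centrifuge are unmoved. Now I go over the lid and lower it from its outer face.

```bash
python3 - <<'E'
from h import *
D=np.deg2rad; S=D(-20); o=ori(S)
try:
    robot.movep(w([.07,0,.43]),o); rep('over')
    print(robot.movel(w(lidpt(D(55),.19,.02)),rate=.15,force_limit=15)); rep('near')
    for a in (54,48,41,34,27,20,13):
        r=robot.movel(w(lidpt(D(a),.19,.011*abs(np.sin(D(a-20))))),rate=.07,force_limit=25); rep(a,r)
        if r: break
except Exception as e: print(repr(e))
p,d=eyes.snapshot("scene"); print(lid_angle(cloud("scene",d)))
cv2.imwrite("pics/scene4.png",cv2.resize(p[60:320,180:480,::-1],(690,598)))
E
```

```text
over None 8.34 [0.0692 0.0007 0.4281] [-0.5  0.3 -1. ]
False
near None 9.47 [4.120e-02 2.000e-04 2.874e-01] [0.5 0.5 0.3]
54 False 9.86 [2.61e-02 1.00e-04 2.77e-01] [-0.   0.2 -0. ]
48 False 10.31 [0.0078 0.     0.2651] [0.2 0.4 0.5]
41 False 10.81 [-1.130e-02 -1.000e-04  2.493e-01] [ 0.5 -0.5 -0.4]
34 False 11.31 [-0.0281 -0.      0.2313] [-0.3  0.3  0.1]
27 False 11.81 [-4.240e-02 -1.000e-04  2.111e-01] [ 0.7 -0.1 -0.9]
20 False 12.31 [-5.390e-02 -1.000e-04  1.894e-01] [0.2 0.  0.1]
13 False 12.78 [-0.062  -0.0002  0.169 ] [-0.  -0.1  0.5]
(array([12.17710547, 12.9201486 , 40.436874  ]), np.int64(6406))
```

View pics/scene4.png

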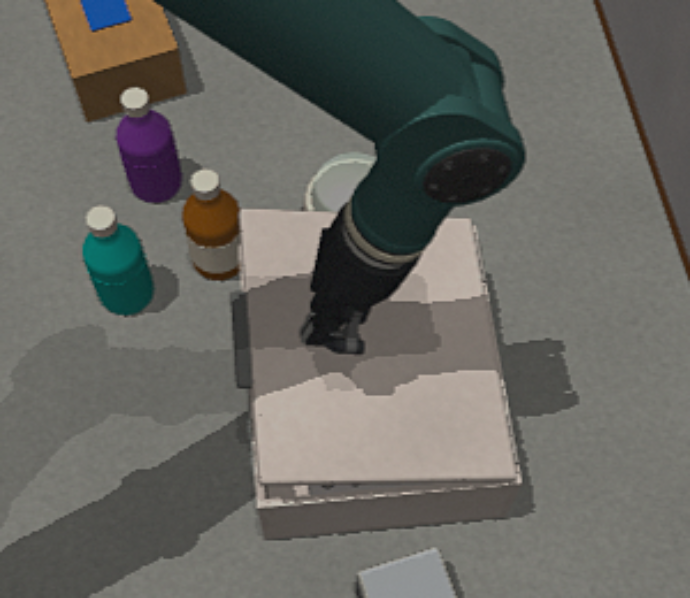

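The lid follows the finger and stands at 12.9°, with a gap still visible along its side at crop (380,490). I'll close the last part slowly, then press against the stop.

```bash
python3 - <<'E'
from h import *
D=np.deg2rad
try:
    for a,ra in ((8,.05),(4,.04),(1,.03)):
        r=robot.movel(w(lidpt(D(a),.19,.011*abs(np.sin(D(a-20))))),rate=ra,force_limit=20); rep(a,r)
        if r: break
    r=robot.movel(w(lidpt(0,.19,-.008)),rate=.025,force_limit=18); rep('press',r)
    robot.pause(.3); rep('hold')
    robot.movel(w(lidpt(0,.19,.03)+[.01,0,0]),rate=.05); rep('off')
    robot.movel(w(lidpt(0,.19,.20)+[.05,0,0]),rate=.2); rep('up')
except Exception as e: print(repr(e))
for n in("scene","top"):
    p,d=eyes.snapshot(n); np.save(f"pics/{n}5.npy",d)
    W=cloud(n,d); print(n,lid_angle(W))
    q=RZ.inv().apply((W-np.r_[CH[:2],0]).reshape(-1,3)); 
    for xr in((-.11,-.07),(-.02,.02),(.07,.11)):
        for yr in((-.13,-.08),(.08,.13)):
            m=(q[:,0]>xr[0])&(q[:,0]<xr[1])&(q[:,1]>yr[0])&(q[:,1]<yr[1])&(q[:,2]<.2); print(xr,yr,m.sum(),np.median(q[m,2]).round(4) if m.any() else None)
    cv2.imwrite(f"pics/{n}5.png",cv2.resize(p[60:320,180:480,::-1],(690,598)) if n=="scene" else p[:,:,::-1])
E
```

```text
8 False 13.29 [-6.620e-02 -1.000e-04  1.541e-01] [ 0.9  0.1 -0.4]
4 False 13.76 [-6.850e-02 -1.000e-04  1.419e-01] [0.  0.1 0.9]
1 False 14.22 [-6.990e-02 -1.000e-04  1.326e-01] [ 0.6 -0.3  0.7]
press True 14.59 [-0.07    0.      0.1286] [0.2 0.6 7.1]
hold None 14.89 [-0.0701  0.      0.1285] [-0.2  0.5  6.8]
off None 15.65 [-0.0602 -0.      0.1559] [-0.2  0.2  0.3]
up None 16.68 [-2.110e-02 -1.000e-04  3.249e-01] [ 0.   0.4 -0.3]
scene (array([56.30810587, 56.30810587, 56.30810587]), np.int64(1))
(-0.11, -0.07) (-0.13, -0.08) 399 0.1271
(-0.11, -0.07) (0.08, 0.13) 312 0.1272
(-0.02, 0.02) (-0.13, -0.08) 397 0.127
(-0.02, 0.02) (0.08, 0.13) 260 0.1271
(0.07, 0.11) (-0.13, -0.08) 397 0.1268
(0.07, 0.11) (0.08, 0.13) 305 0.1271Traceback (most recent call last):
  File "<stdin>", line 14, in <module>
  File "h.py", line 35, in lid_angle
    return np.degrees(np.percentile(th,[10,50,90])),s.sum()
                      ~~~~~~~~~~~~~^^^^^^^^^^^^^^^
    return _quantile_unchecked(
        a, q, axis, out, overwrite_input, method, keepdims, weights)
    return _ureduce(a,
                    func=_quantile_ureduce_func,
    ...<5 lines>...
                    overwrite_input=overwrite_input,
                    method=method)
    r = func(a, **kwargs)
    result = _quantile(arr,
                       quantiles=q,
    ...<2 lines>...
                       out=out,
                       weights=wgt)
    slices_having_nans = np.isnan(arr[-1, ...])
                                  ~~~^^^^^^^^^
IndexError: index -1 is out of bounds for axis 0 with size 0
```

View pics/scene5.png

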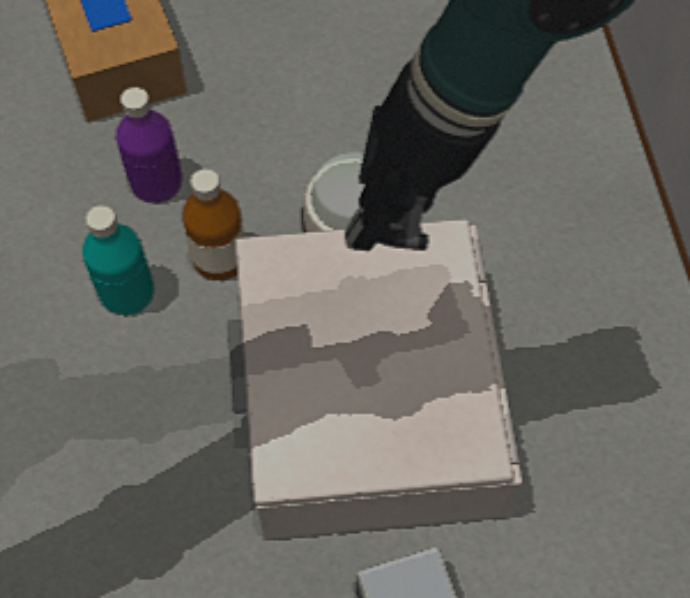

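The lid top reads 0.127 m front and rear (0.126 expected, and this camera reads the bench about 1 mm high), so it is level. The 18 N press ended on the stop, and the arm stands 0.2 m clear. Bottle cap at crop (205,180), centrifuge rim and tip box are where they were. I'll do a quick numeric check of those objects, then hand in.

```bash
python3 - <<'E'
from h import *
p,d=eyes.snapshot("scene"); a=cv2.imread("pics/scene0.png")[:,:,::-1]
d0=np.load("pics/scene0.npy")
for n,(x,y,X,Y) in dict(bottle=(258,132,287,166),tip=(330,295,392,364),fuge=(312,126,330,160)).items():
    s=(slice(y,Y),slice(x,X)); sh,_=cv2.phaseCorrelate(a[s].mean(-1).astype(np.float32),p[s].mean(-1).astype(np.float32))
    print(n,np.round(sh,2),'depth diff median',np.median(abs(d[s]-d0[s])).round(4))
cv2.imwrite("pics/scene6.png",p[:,:,::-1])
robot.finish_job(); print(telemetry.observe()['time'])
E
```

```text
bottle [0.12 0.31] depth diff median 0.0022
tip [-0.06  0.02] depth diff median 0.0017
fuge [-0.07  0.02] depth diff median 0.0023
the job is handed in; nothing more can be done
the job is handed in; nothing more can be done
```

The lid is shut and I've handed the job in, about 17 s into the 43 s limit.

- **Stay:** I pressed the knee pad with the closed fingers, down and towards the hinge, about 36 mm along its arc. The lock broke and the lid settled at 55.1°, which fits a knee folded well past straight.
- **Lid:** I backed the arm out, went over the lid and lowered it slowly from its outer face. The final press stopped on an 18 N force change, and I then withdrew the arm about 0.2 m.

**Last checks:**
- **Lid:** its top measures 126.8 to 127.2 mm at all six places I checked, so it is level. The expected height is 126 mm, and that camera reads about 1 mm high.
- **Loose items:** the bottle, tip box and centrifuge moved less than about 0.3 pixel and 2.3 mm in depth, which I put down to camera noise.
- **Failed check:** the final overhead-camera check crashed, because the angle helper finds no points once the lid is shut. I didn't repeat it, so the shut lid is confirmed by the scene camera and the force stop only.
- **Force readings:** the wrist force read near zero between the lowering moves, so those readings say little. The lid's angle and position are from the pictures.

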